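Unload a casting from the die and close the layer on the pallet slab

TASK

Swing the red strap on the die all the way aside, lift the aluminium casting out of the die cavity, and lay it flat in the one empty yellow place on the pallet slab, lined up with that place so that it completes the interlocking pinwheel layer of four. Leave the three castings already lying there in their places, set the casting down rather than dropping it, and leave the strap swung aside.

Things in the scene. Friction and masses are not known exactly. Their poses are not given: they have to be found in the camera images.
- die: Lower half of a casting die, fixed to the bench: steel block 170 x 130 mm (its x, y), 45 mm high, origin at the centre of its underside. In its top a rectangular cavity 104 x 64 mm (x, y), 14 mm deep (floor at z = 31 mm), in the centre. It may stand to the left or the right of the slab.
- strap (a joint): Angle (rad) of the red strap over the casting's end at the die's +x side, which keeps it in the die. It turns flat about an upright pin: 0 = across the casting, along the die's +y; grows clockwise seen from above; stop at 1.7, just past the die's +x, fully off the cavity. Starts at 0 to 0.25; stays where left (about 1.2 N at the knob).
- strap_pivot (a point): Axis of the strap's pin, at the underside of the strap; in the die frame at x = 36, y = -50, z = 52 mm. The strap is 18 mm wide and 8 mm thick (z = 52 to 60 mm), 118 mm long. The steel pin head over it is 24 mm in diameter, up to z = 68 mm.
- strap_knob (a point): The red upright round knob at the strap's free end, 18 mm in diameter, from z = 60 to 102 mm above the bench, 100 mm from the pin's axis; this point lies on its axis, 18 mm below its top (z = 84 mm).
- casting: Aluminium casting in the die: flat base 100 x 60 x 18 mm (its x, y, z) with two dark holes; in the middle of its top a rib 40 mm long (x), 16 wide (y), 28 tall; 46 mm tall in all, about 0.33 kg. Origin: centre of its underside. Same after half a turn. Starts in the die cavity, its base 4 mm proud of the die's top face, 2 mm play all round.
- slab: Plywood pallet slab, fixed, 190 x 190 mm, top at 30 mm, any yaw; origin: centre of its underside. On it four yellow places 100 x 60 mm in a pinwheel with 8 mm gaps, centres in the slab frame (-34, 54), (54, 34), (34, -54), (-54, -34) mm, the first and third long along the slab's x, the others along y. The first is empty, a casting lies on each of the others.
- place (a point): Centre of the empty yellow place, on the slab's top face (z = 30 mm). Its x axis is the long direction of the place.
- stacked1: the same kind of aluminium casting as casting, already lying in the layer on the slab; same origin and axes. It must stay where it is.
- stacked2: the same kind of aluminium casting as casting, already lying in the layer on the slab; same origin and axes. It must stay where it is.
- stacked3: the same kind of aluminium casting as casting, already lying in the layer on the slab; same origin and axes. It must stay where it is.
There are look-alikes about, which are no part of the job. Leave any turquoise look-alike of the casting alone. Leave any orange look-alike of the die alone.

How it is judged:
By the outcome, as a careful person would: the job done as asked, in the order asked, and still so for the second after the job is handed in, with the robot touching nothing.
It also fails if it takes over 56 s, if anything falls off the work surface, if the arm or the gripper's body presses on something with over 40 N, if the wrist force passes 120 N, or if a joint passes its speed limit or range.

ROBOT

A 6-joint arm with a two-finger parallel gripper is mounted at the origin on the work surface. World frame = base frame: x ahead of the robot, y to its left, z up, the work surface at z = 0. Lengths are in m, angles in degrees, forces in N, time in s.
With the tool pointing down it reaches from about 0.4 to 0.825 m from the base axis. Payload 7 kg.
Tool frame: the origin (TCP) lies at the centre of the arm's flange, where the gripper is bolted on; the fingertips stand 178 mm ahead of it and the grasp point (between the pads) lies 159 mm ahead of it (tip_reach is the distance from the TCP to the fingertips, in m); z points along the fingers, y is the line along which they close (so a half turn about z gives the same grasp; the last joint's range is limited). The gripper opens to 88 mm and grips with 3 to 60 N. Pads are 19 mm wide; open, the fingers measure 130 mm over their backs; the gripper's body (78 mm by 193 mm) begins 47 mm behind the grasp point.
Start: joints at [-60.212, 20.546, 0.682, 0, -70.136, -16.507], TCP at [0.155, -0.657, 0.405] pointing down, gripper open.
Joint ranges: [-176.03, 176.03], [-82.01, 121.73], [-58.28, 71.71], [-173.87, 95.51], [-174.79, -0.11], [-173.66, 173.66]. Speed limits (degrees/s): [136.94, 136.94, 172.46, 180, 180, 180].

INTERFACE

Orientations are given as [roll, pitch, yaw] about the fixed x, y, z axes, in that order (R = Rz(yaw) Ry(pitch) Rx(roll)).
In Python, from plant import * gives the robot as it stands.
- The arm moves only by the shell command python3 -m handwheel 'ROWS'. ROWS is JSON, a list of rows, each a list of 7 numbers: the opening, from -1 (shut) to 1 (fully open), then the shift along the tool's x, y, z as a fraction of full scale, then the turn, a rotation vector about the tool's x, y, z as a fraction of full scale. A call has 1 to 5 rows; each row shifts and turns the commanded pose from where the row before left it, along the tool's axes as they then stand; what a row does not reach is not made up. Full scale, the value 1, is 0.025 m for a shift and 6 degrees for a turn. A row lasts 1/8 s, in which the tool goes at most 62.5 mm and 10.7 degrees, less where a joint would pass 70% of its speed; a pose out of reach is approached as far as the arm can. A call with a number of a shift or a turn outside -1 to 1 is refused whole. A call with a gripper value outside its range is refused whole. The fingers move at their own pace and stop on an object; the grip force is fixed at half the most. Time passes only in rows, so rows that do not move let the fingers close. It gives the time, the measured TCP pose, the force, the opening and the grip force at its end, in the units of the state.
- get_obs(): the state, without advancing time (a new reading comes with each control period).
- snapshot(name): name is "side" or "top" or "wrist"; returns a dict with "color" (384x512x3 uint8, red, green, blue), "fx", "fy", "cx", "cy" (pixels), "R" (3x3) and "t" (3): a world point X has camera coordinates R X + t; the wrist camera has in their place "tool_from_camera" (4x4, takes a point from camera to tool coordinates, whose origin is the TCP and whose axes are the flange's). Camera axes: x right, y down, z forward; pixel columns grow to the right and rows downward; lengths in m; the calibration is good to about 2 mm. The wrist camera is an equidistant fisheye: a pixel r from the principal point sees the ray r / f radians off the axis. A picture is of the moment at which its call begins: read the wrist's pose just before it. There is no depth.
- close_job(): hands the job in; it is judged then, once.
The state is a dict: "clock": time; "joint_pos": joint angles; "qvel": joint speeds; "tau": joint torques, N m; "tool_pos": TCP position; "orientation": TCP orientation; "force": force on the tool from outside, world axes, zero at the start; "moment": the same for the moment, N m; "opening": finger opening in m; "gripper_force": force on a finger pad.
Only numpy, scipy, OpenCV 4.12 (cv2) and the standard library are available. Lean on these libraries where they do the work, as an engineer would, in place of code of your own. Each camera call takes 0.05 s, during which the arm holds its last target. There are 200 camera calls.

## Working session

There is one attempt and no reset: what is moved stays moved. The work goes in short steps, Python scripts to look and compute and a shell command to move; the robot and the scene stay as the last step left them, time stands still between calls to the robot, and variables do not carry over. Pictures are saved under pics/ and viewed, at most 10 in all, crops included, and the job is handed in when it is done.

```bash
ls; mkdir -p pics
python3 - <<'E'
from plant import *
import cv2,numpy as np,pickle
o=get_obs();print(o)
d={}
for n in("top","side","wrist"):
    s=snapshot(n);d[n]=s;cv2.imwrite(f"pics/{n}0.png",s["color"][:,:,::-1])
    print(n,{k:np.round(v,4).tolist() for k,v in s.items() if k!="color"})
pickle.dump(d,open("s0.pkl","wb"))
E
```

```text
pics
{'clock': 0.0, 'joint_pos': array([-6.02130232e+01,  2.05896819e+01,  6.34119512e-01, -1.91317239e-02,
       -7.01378175e+01, -1.65062350e+01]), 'qvel': array([-0.07128318,  0.00815309,  0.03747152, -0.02695347,  0.04283963,
        0.06965486]), 'tau': array([-1.07249463e-03, -5.82711911e+01,  2.93049181e+01,  6.99705362e+00,
        6.82194936e-03, -1.50198166e-04]), 'tool_pos': array([ 0.15500159, -0.65675327,  0.40374799]), 'orientation': array([ 1.79905358e+02, -9.28943552e-03, -1.66725765e+02]), 'force': array([-0.01759525,  0.25737935,  0.46111546]), 'moment': array([-0.04021746, -0.02761797, -0.03629759]), 'gripper_force': 0.0, 'opening': 0.08741085845430754}
top {'fx': 429.3932, 'fy': 429.3932, 'cx': 252.2303, 'cy': 192.3616, 'R': [[0.0062, -0.9997, -0.0245], [-0.9943, -0.0035, -0.1065], [0.1064, 0.0251, -0.994]], 't': [0.0636, 0.4796, 0.9591]}
side {'fx': 401.1688, 'fy': 401.1688, 'cx': 261.156, 'cy': 201.5486, 'R': [[-0.9811, -0.1929, -0.0161], [-0.121, 0.6757, -0.7271], [0.1511, -0.7115, -0.6863]], 't': [0.4673, 0.0568, 1.115]}
wrist {'fx': 297.3186, 'fy': 297.3186, 'cx': 254.7149, 'cy': 190.6892, 'tool_from_camera': [[0.0006, -0.9642, -0.2653, 0.0714], [1.0, 0.0009, -0.0011, -0.0009], [0.0013, -0.2653, 0.9642, 0.0194], [0.0, 0.0, 0.0, 1.0]]}
```

Run:
```python
import cv2
a=cv2.imread("pics/top0.png");b=cv2.imread("pics/side0.png")
cv2.imwrite("pics/top0b.png",cv2.resize(a,(800,600),interpolation=cv2.INTER_CUBIC))
cv2.imwrite("pics/side0b.png",cv2.resize(b,(800,600),interpolation=cv2.INTER_CUBIC))
```

```text
(no output)
```

View pics/top0b.png

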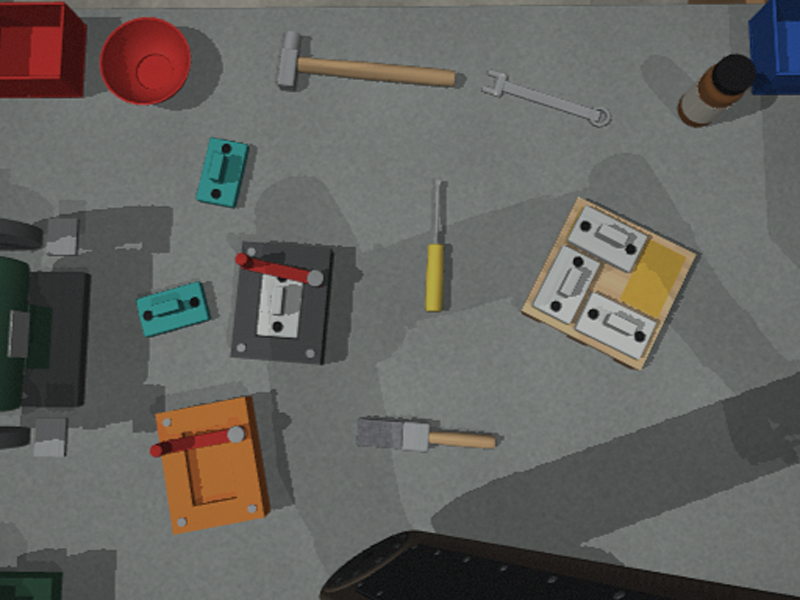

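View pics/side0b.png

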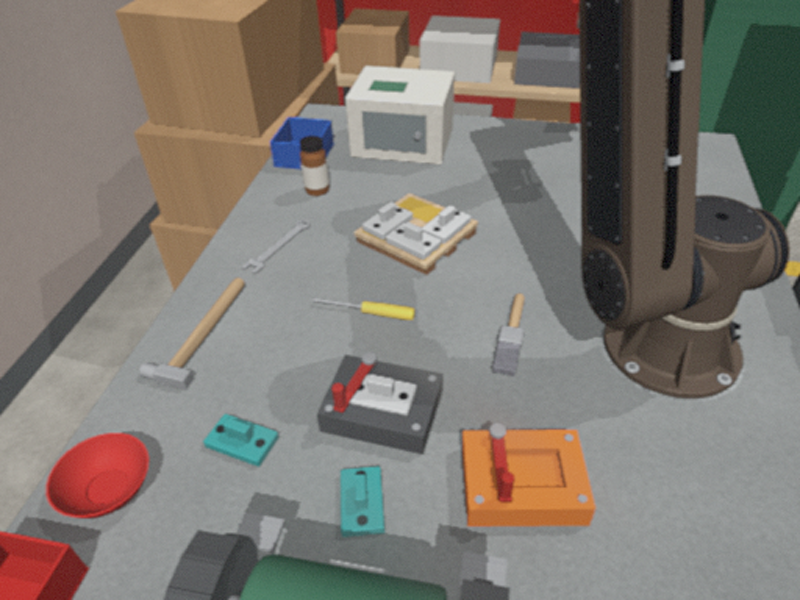

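The top view (800x600 scale) shows two dies. The dark grey steel one is at (285,305), with an aluminium casting in its cavity, a red strap from the pin (315,278) to the knob (241,260). An orange one is at (210,465) with an empty cavity. The die meant is the grey one with the casting; the orange die and the turquoise castings at (222,172) and (172,308) are look-alikes. The slab is at (610,283), with its empty yellow place at (657,285). I'll fit the poses and confirm them on an enlarged crop.

```bash
cat > h.py <<'E'
import numpy as np,cv2
from scipy.optimize import least_squares
from scipy.spatial.transform import Rotation as Ro
def proj(s,P,T=None):
    P=np.atleast_2d(P)
    if "R" in s:
        c=P@np.array(s["R"]).T+s["t"]; u=c[:,:2]/c[:,2:]
    else:  # wrist: T = world_from_tool
        M=np.linalg.inv(T@s["tool_from_camera"]); c=P@M[:3,:3].T+M[:3,3]
        r=np.linalg.norm(c[:,:2],axis=1,keepdims=True); u=c[:,:2]/r*np.arctan2(r,c[:,2:])
    return u*[s["fx"],s["fy"]]+[s["cx"],s["cy"]]
def tool(o):
    T=np.eye(4);T[:3,:3]=Ro.from_euler("xyz",o["orientation"],degrees=True).as_matrix();T[:3,3]=o["tool_pos"];return T
def w(p,L):  # p=x,y,yaw deg ; L local mm -> world m
    L=np.atleast_2d(L)/1000.; a=np.radians(p[2]);R=np.array([[np.cos(a),-np.sin(a)],[np.sin(a),np.cos(a)]])
    return np.c_[L[:,:2]@R.T+p[:2],L[:,2]]
def fit(p0,obs):  # obs: list of (s,T,L,pix)
    f=lambda p:np.concatenate([(proj(s,w(p,L),T)-px).ravel() for s,T,L,px in obs])
    r=least_squares(f,p0,x_scale=[.1,.1,50],loss="soft_l1");return r.x,f(r.x)
def box(x,y,hx,hy,z): return np.array([[x+hx,y+hy,z],[x+hx,y-hy,z],[x-hx,y-hy,z],[x-hx,y+hy,z]])
def strap(th,r,z): return [36+r*np.sin(th),-50+r*np.cos(th),z]
def ring(x,y,r,z,n=24):
    a=np.arange(n)*2*np.pi/n;return np.c_[x+r*np.cos(a),y+r*np.sin(a),0*a+z]
def dieL(th): return [box(0,0,85,65,45),box(0,0,52,32,45),box(0,0,50,30,49),box(0,0,20,8,77),ring(*strap(th,100,102)[:2],9,102),ring(36,-50,12,68)]
PL=[(-34,54,0),(54,34,1),(34,-54,0),(-54,-34,1)]
def slabL():
    o=[box(0,0,95,95,30)]
    for i,(x,y,v) in enumerate(PL):
        h=(30,50) if v else (50,30);g=(8,20) if v else (20,8)
        o.append(box(x,y,*h,48 if i else 30))
        if i:o.append(box(x,y,*g,76))
    return o
def draw(im,s,p,Ls,k,off,T=None,col=(0,255,0)):
    for L in Ls:
        q=((proj(s,w(p,L),T)+.5-off)*k*16).astype(np.int32);cv2.polylines(im,[q.reshape(-1,1,2)],True,col,1,cv2.LINE_AA,4)
E
python3 - <<'E'
from h import *
import pickle
s=pickle.load(open("s0.pkl","rb"))["top"];k=.64
d,rd=fit([.6,0.1,-6],[(s,None,box(0,0,85,65,45),np.array([[243,241],[333,249],[323,363],[231,356]])*k)])
b,rb=fit([.6,-.3,153],[(s,None,box(0,0,95,95,30),np.array([[641,366],[522,312],[580,197],[699,252]])*k)])
# corner order check
print(d,np.abs(rd).max(),b,np.abs(rb).max())
kn=np.array([241,259])*k
th=least_squares(lambda t:(proj(s,w(d,strap(t[0],100,102)))-kn).ravel(),[.1]).x[0];print("th",th)
np.save("est.npy",[d,b,[th,0,0]])
im=s["color"][:,:,::-1]
o1=np.array([140,145]);c1=cv2.resize(im[145:245,140:220],None,fx=5,fy=5,interpolation=cv2.INTER_CUBIC);draw(c1,s,d,dieL(th),5,o1)
o2=np.array([328,120]);c2=cv2.resize(im[120:245,328:428+22],None,fx=3.2,fy=3.2,interpolation=cv2.INTER_CUBIC);draw(c2,s,b,slabL(),3.2,o2)
out=np.zeros((500,800,3),np.uint8);out[:,:400]=c1;out[:c2.shape[0],400:400+c2.shape[1]]=c2[:, :400]
cv2.imwrite("pics/conf.png",out)
print("place",w(b,[-34,54,30]),"knob",w(d,strap(th,100,84)),"pivot",w(d,[36,-50,52]))
E
```

```text
[ 0.47519338  0.22706216 -4.21547499] 1.1774856925134145 [  0.50808859  -0.24894052 153.42831095] 2.26849821566816
th 0.126751619110736
place [[ 0.51434222 -0.31244557  0.03      ]] knob [[0.52731945 0.27255134 0.084     ]] pivot [[0.50742061 0.17455115 0.052     ]]
```

View pics/conf.png

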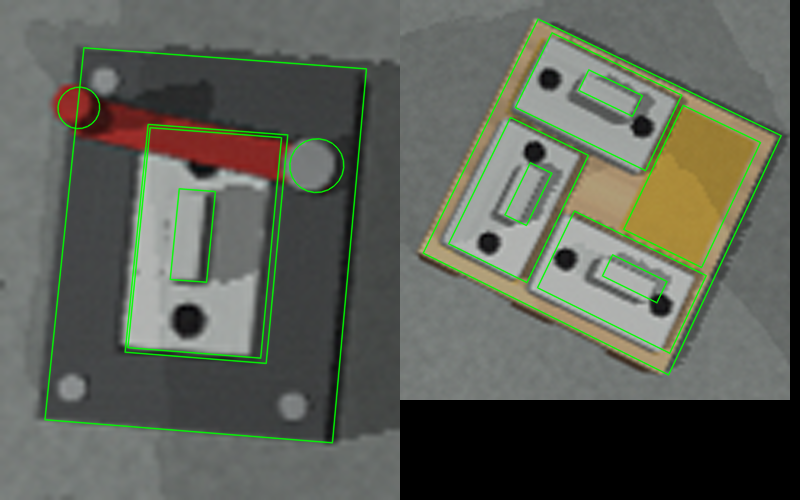

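The crop confirms both targets. On the left is the grey die with the aluminium casting under its red strap; on the right is the slab, with the model's empty place lying on the yellow patch. The overlay is 2-3 mm off, so I'll refine with the wrist camera, at the slab on the way and then at the die.

```bash
python3 -m handwheel '[[1,-0.95,0.7,0,0,0,0],[1,-0.95,0.7,0,0,0,0],[1,-0.95,0.7,0,0,0,0],[1,-0.95,0.7,0,0,0,0],[1,-0.95,0.7,0,0,0,0]]' && python3 -m handwheel '[[1,-0.95,0.7,0,0,0,0],[1,-0.95,0.7,0,0,0,0],[1,-0.95,0.7,0,0,0,0],[1,-0.95,0.7,0,0,0,0],[1,-0.95,0.7,0,0,0,0]]' && python3 -m handwheel '[[1,-0.95,0.7,0,0,0,0],[1,-0.95,0.7,0,0,0,0],[1,-0.95,0.7,0,0,0,0],[1,-0.95,0.7,0,0,0,0],[1,-0.95,0.7,0,0,0,0]]' && python3 -m handwheel '[[1,-0.95,0.7,0,0,0,0],[1,-0.95,0.7,0.5,0,0,0],[1,-0.95,0.7,0.5,0,0,0],[1,0,0,0.5,0,0,1],[1,0,0,0.5,0,0,1]]' && python3 -m handwheel '[[1,0,0,0.5,0,0,1],[1,0,0,0.5,0,0,1],[1,0,0,0,0,0,1],[1,0,0,0,0,0,1],[1,0,0,0,0,0,0.7]]' && python3 -m handwheel '[[1,0,0,0,0,0,0],[1,0,0,0,0,0,0]]'
cat > look.py <<'E'
import sys,pickle
from plant import *
from h import *
n=sys.argv[1];o=get_obs();s=snapshot("wrist");pickle.dump((s,tool(o)),open(n+".pkl","wb"))
im=cv2.resize(s["color"][:,:,::-1],(800,600),interpolation=cv2.INTER_CUBIC)
cv2.imwrite(f"pics/{n}.png",im);print(o["clock"],o["tool_pos"],o["orientation"],o["joint_pos"])
E
python3 look.py w1
```

```text
clock: 0.78
tool_pos: [0.251, -0.5436, 0.4044]
orientation: [180.0, -0.0, -166.7]
force: [0.6, -0.1, 0.3]
opening: 0.0874
gripper_force: 0.0
clock: 1.4
tool_pos: [0.3464, -0.4312, 0.4045]
orientation: [180.0, -0.0, -166.7]
force: [0.2, -0.5, 0.6]
opening: 0.0878
gripper_force: 0.0
clock: 2.02
tool_pos: [0.4419, -0.3187, 0.4045]
orientation: [180.0, -0.0, -166.7]
force: [-0.3, 0.3, -0.4]
opening: 0.0874
gripper_force: 0.0
clock: 2.65
tool_pos: [0.4989, -0.2517, 0.354]
orientation: [180.0, -0.0, -178.9]
force: [-0.9, -0.2, 0.5]
opening: 0.0871
gripper_force: 0.0
clock: 3.28
tool_pos: [0.4986, -0.2521, 0.3294]
orientation: [-180.0, -0.0, 152.9]
force: [-0.1, -0.2, 0.9]
opening: 0.0878
gripper_force: 0.0
clock: 3.52
tool_pos: [0.4987, -0.2521, 0.3296]
orientation: [-180.0, -0.0, 153.2]
force: [-0.2, 1.1, 0.4]
opening: 0.0875
gripper_force: 0.0
3.525 [ 0.49869621 -0.25213842  0.32958761] [-1.79999025e+02 -9.55358179e-03  1.53172720e+02] [-6.74820001e+00  1.32288990e+01 -2.01261551e+01 -2.83010947e-03
 -5.66542536e+01 -1.10077524e+02]
```

View pics/w1.png

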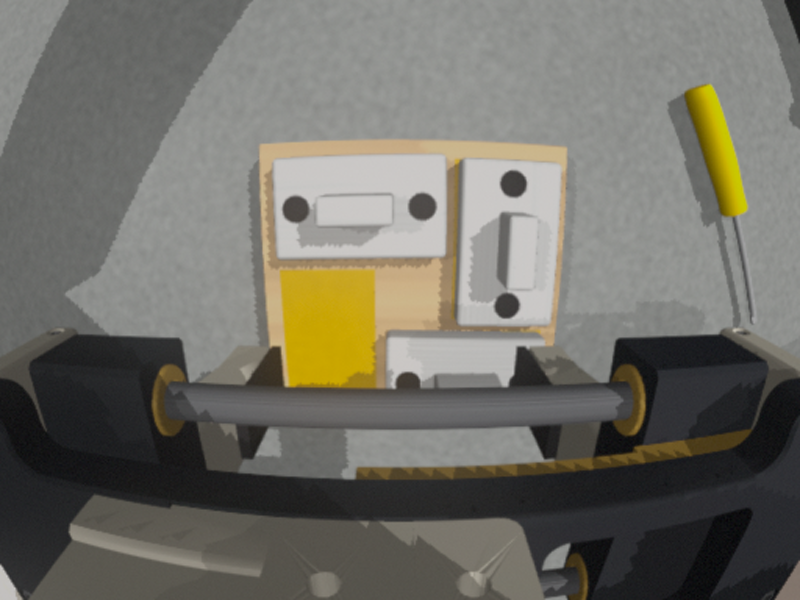

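The wrist view shows the slab corners at (261,144) and (567,147). The yellow place spans (281..376, 268..388), and the three castings are at (360,207), (510,240) and (465,360). I'll fit the slab from these points.

Run:
```python
from h import *
import pickle
e=np.load("est.npy");k=.64
s,T=pickle.load(open("w1.pkl","rb"))
K=lambda a:(np.array(a,float)+.5)*k-.5
A=(s,T,np.array([[95,95,30],[95,-95,30],[16,84,30],[16,24,30]]),K([[261,144],[567,147],[281,269],[376,268]]))
B=(s,T,np.array([[84,84,48],[84,-16,48],[24,-16,48],[24,84,48],[84,-24,48],[84,-84,48],[-16,-84,48],[-16,-24,48]]),K([[273,157],[446,155],[447,257],[277,258],[461,159],[560,161],[550,326],[458,324]]))
for n,q in(("slab",[A]),("cast",[B]),("both",[A,B])):
    p,r=fit(e[1],q);print(n,p,np.round(r,1))
e[1]=p;np.save("est.npy",e);print("place",w(p,[-34,54,30]))
im=s["color"][80:260,150:390,::-1];im=cv2.resize(im,None,fx=3.3,fy=3.3,interpolation=cv2.INTER_CUBIC);draw(im,s,p,slabL(),3.3,np.array([150,80]),T);cv2.imwrite("pics/w1f.png",im)
```

```text
slab [  0.50613702  -0.24559413 153.04487041] [-0.7 -0.3  0.8 -0.2  0.   0.  -0.1  0.5]
cast [  0.50531348  -0.24408131 152.87023981] [-1.1 -0.2  1.1 -0.2 -0.9  1.6 -1.6  0.8  0.6 -2.5  2.  -0.2  1.2 -0.5
 -0.8  1. ]
both [  0.50565707  -0.24462525 153.05552794] [-0.1 -1.2  1.4 -1.   0.6 -0.8  0.6 -0.4 -1.7  0.7  0.4  0.3 -1.3  2.2
 -2.   1.7 -0.1 -2.   1.4  0.1  0.9 -0.2 -1.1  1.4]
place [[ 0.51149739 -0.30816965  0.03      ]]
```

View pics/w1f.png

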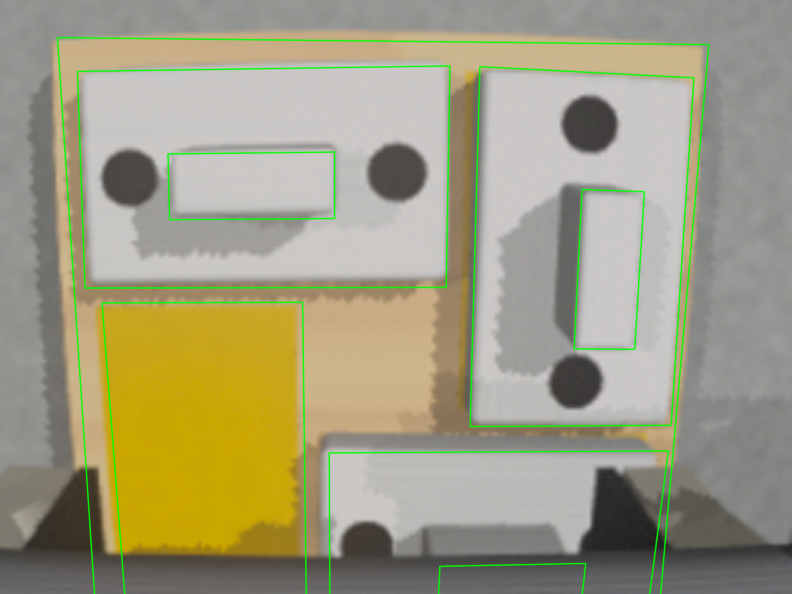

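The model matches the yellow place to about 1 mm, since the green lines ignore fisheye bowing over long edges. Next is the die.

```bash
(python3 -m handwheel '[[1,0.4,1,0,0,0,0],[1,0.4,1,0,0,0,0],[1,0.4,1,0,0,0,0],[1,0.4,1,0,0,0,0],[1,0.4,1,0,0,0,0]]' && python3 -m handwheel '[[1,0.4,1,0,0,0,0],[1,0.4,1,0,0,0,0],[1,0.4,1,0,0,0,0],[1,0.4,1,0,0,0,0],[1,0.4,1,0,0,0,0]]' && python3 -m handwheel '[[1,0.4,1,0,0,0,0],[1,0.4,1,0,0,0,0],[1,0.4,1,0,0,0,0],[1,0.4,1,0,0,0,0],[1,0.4,1,0,0,0,0]]' && python3 -m handwheel '[[1,0.4,1,0,0,0,0],[1,0.4,1,0,0,0,0],[1,0.4,1,0,0,0,0],[1,0,0,0,0,0,-1],[1,0,0,0,0,0,-1]]' && python3 -m handwheel '[[1,0,0,0,0,0,-1],[1,0,0,0,0,0,-0.8],[1,0,0,0,0,0,0],[1,0,0,0,0,0,0]]') | tail -6
python3 look.py w2
```

```text
clock: 6.58
tool_pos: [0.542, 0.2309, 0.3296]
orientation: [-180.0, -0.0, 175.8]
force: [-0.3, -0.2, 0.4]
opening: 0.0875
gripper_force: 0.0
6.575 [0.54202806 0.23091721 0.32959412] [-1.79993872e+02 -5.42965935e-03  1.75789761e+02] [ 4.20738773e+01  1.59420497e+01 -1.63583355e+01  3.67555761e-04
 -5.77077965e+01 -1.36284312e+02]
```

View pics/w2.png

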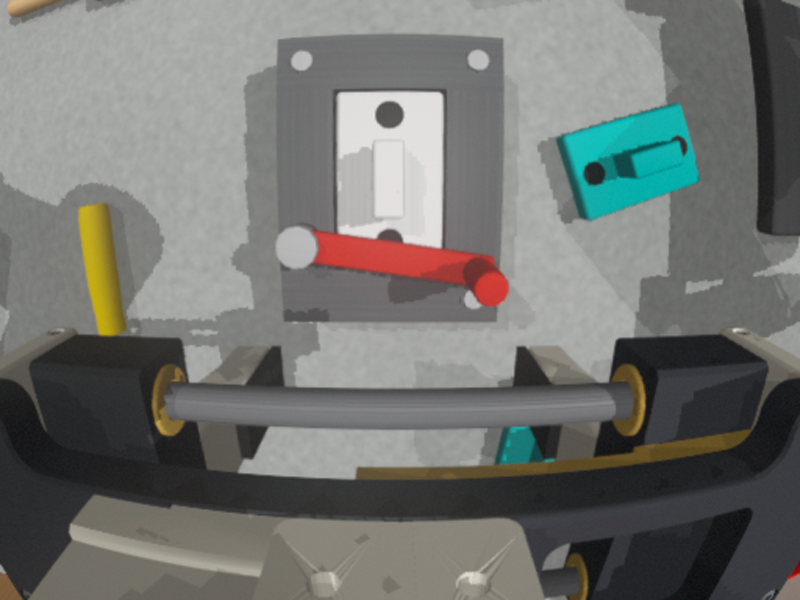

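The whole grey die is in view, with top corners at (277,38), (503,38), (498,321) and (285,321). The rib top is at (375..405, 140..218), the pin head at (296,247) and the knob top at (489,290).

Run:
```python
from h import *
import pickle
e=np.load("est.npy");k=.64
s,T=pickle.load(open("w2.pkl","rb"))
K=lambda a:(np.array(a,float)+.5)*k-.5
D=(s,T,np.array([[-85,-65,45],[-85,65,45],[85,65,45],[85,-65,45],[-52,-32,45],[-52,32,45],[36,-50,68]]),K([[277,38],[503,38],[498,321],[285,321],[334,90],[447,90],[296,247]]))
C=(s,T,np.array([[-20,-8,77],[-20,8,77],[20,8,77],[20,-8,77],[-50,-30,49],[-50,30,49]]),K([[375,140],[405,140],[402,218],[374,217],[337,92],[444,92]]))
d,r=fit(e[0],[D]);print("die",d,np.round(r,1))
c,r=fit(d,[C]);print("cast",c,np.round(r,1))
th=least_squares(lambda t:(proj(s,w(d,strap(t[0],100,102)),T)-K([[489,290]])).ravel(),[.1]);print("th",th.x,th.fun)
th=th.x[0];np.save("est.npy",[d,e[1],c,[th,0,0]])
pv=w(d,[36,-50,52])[0];print("pivot",pv)
tp=T[:3,3];R=T[:3,:3];prev=tp*1
for t in [th,th+.3,th+.6,th+.9,th+1.2,1.65,1.75]:
    q=w(d,strap(t,100,84))[0]; q[2]+=.159+.002
    print(round(t,2),np.round(q,4),"units",np.round(R.T@(q-prev)/.025,2));prev=q
```

```text
die [ 0.47327935  0.23014586 -4.16886325] [ 0.6  0.7  0.2 -0.2 -0.4  0.2 -0.1  0.1 -0.3 -0.5 -0.  -0.9  0.2  0.4]
cast [ 0.47352568  0.23013246 -4.62759952] [-1.3 -0.4  0.3 -0.3  1.7  0.6 -0.8  1.1 -0.2 -0.5  0.5 -0.3]
th [0.1508766] [2.21195213 0.45447257]
pivot [0.50554929 0.17766109 0.052     ]
0.15 [0.5277 0.2752 0.245 ] units [0.7  1.72 3.38]
0.45 [0.5556 0.2643 0.245 ] units [-1.14 -0.35 -0.  ]
0.75 [0.5789 0.2456 0.245 ] units [-0.99 -0.68 -0.  ]
1.05 [0.5957 0.2209 0.245 ] units [-0.74 -0.94  0.  ]
1.35 [0.6045 0.1923 0.245 ] units [-0.43 -1.11  0.  ]
1.65 [0.6044 0.1625 0.245 ] units [-0.08 -1.19  0.  ]
1.75 [0.6024 0.1527 0.245 ] units [ 0.05 -0.4   0.  ]
```

```bash
(python3 -m handwheel '[[1,0.35,0.86,0,0,0,0],[1,0.35,0.86,0.4,0,0,0],[1,0,0,1,0,0,0],[1,0,0,1,0,0,0],[1,0,0,0.98,0,0,0]]' && python3 -m handwheel '[[-1,0,0,0,0,0,0],[-1,0,0,0,0,0,0],[-1,0,0,0,0,0,0],[-1,0,0,0,0,0,0],[-1,0,0,0,0,0,0]]' && python3 -m handwheel '[[-1,0,0,0,0,0,0],[-1,0,0,0,0,0,0]]')
```

```text
clock: 7.25
tool_pos: [0.5271, 0.2754, 0.2437]
orientation: [-180.0, -0.0, 175.9]
force: [0.0, -0.1, -0.2]
opening: 0.0874
gripper_force: 0.0
clock: 7.88
tool_pos: [0.5277, 0.2747, 0.2457]
orientation: [180.0, 0.0, 175.9]
force: [-0.5, -0.6, 0.3]
opening: 0.0431
gripper_force: 0.0
clock: 8.12
tool_pos: [0.5276, 0.2747, 0.2452]
orientation: [180.0, 0.0, 175.9]
force: [-0.1, 0.5, -0.7]
opening: 0.0236
gripper_force: 0.0
```

```bash
(python3 -m handwheel '[[-1,0,0,0,0,0,0],[-1,0,0,0,0,0,0],[-1,0,0,0,0,0,0]]' && python3 -m handwheel '[[-1,-0.58,-0.13,0,0,0,0],[-1,-0.56,-0.22,0,0,0,0],[-1,-0.52,-0.3,0,0,0,0],[-1,-0.47,-0.38,0,0,0,0],[-1,-0.4,-0.45,0,0,0,0]]')
```

```text
clock: 8.5
tool_pos: [0.5279, 0.2755, 0.2453]
orientation: [179.9, 0.1, 175.9]
force: [1.7, 4.6, -3.6]
opening: 0.0173
gripper_force: 30.0
clock: 9.12
tool_pos: [0.5907, 0.2364, 0.2454]
orientation: [179.6, 0.4, 175.9]
force: [13.0, 17.2, -14.3]
opening: 0.0175
gripper_force: 30.0
```

The pull is radial, because the pin sits a few mm further out than I estimated. I'll correct for that and carry on round the arc.

```bash
(python3 -m handwheel '[[-1,-0.1,0.09,0,0,0,0],[-1,0,0,0,0,0,0]]' && python3 -m handwheel '[[-1,-0.35,-0.49,0,0,0,0],[-1,-0.27,-0.54,0,0,0,0]]' )
```

```text
clock: 9.38
tool_pos: [0.5921, 0.2365, 0.2453]
orientation: [179.8, 0.2, 175.9]
force: [7.9, 6.3, -5.8]
opening: 0.0173
gripper_force: 30.0
clock: 9.62
tool_pos: [0.607, 0.211, 0.2454]
orientation: [179.6, 0.4, 175.9]
force: [13.9, 10.9, -14.2]
opening: 0.017
gripper_force: 30.0
```

```bash
(python3 -m handwheel '[[-1,-0.3,-0.55,0,0,0,0],[-1,-0.14,-0.57,0,0,0,0]]' && python3 -m handwheel '[[-1,-0.05,-0.58,0,0,0,0],[-1,0,-0.3,0,0,0,0]]' )
```

```text
clock: 9.88
tool_pos: [0.6159, 0.1809, 0.2454]
orientation: [179.8, 0.3, 175.9]
force: [12.7, 3.8, -10.3]
opening: 0.0157
gripper_force: 30.5
clock: 10.12
tool_pos: [0.6157, 0.1578, 0.2455]
orientation: [179.9, 0.4, 175.9]
force: [15.5, 0.1, -10.5]
opening: 0.0141
gripper_force: 30.2
```

The opening has shrunk to 14 mm, so the knob is working off the pads. I'll release, lift and look.

```bash
(python3 -m handwheel '[[1,0,0,0,0,0,0],[1,0,0,0,0,0,0],[1,0,0,0,0,0,0],[1,0,0,0,0,0,0]]' && python3 -m handwheel '[[1,0,0,-0.9,0,0,0],[1,0,0,-0.9,0,0,0],[1,0.8,0.9,-0.9,0,0,0],[1,0.8,0.9,-0.7,0,0,0],[1,0.8,0.9,0,0,0,0]]' &&  python3 -m handwheel '[[1,0,0,0,0,0,0],[1,0,0,0,0,0,0]]')
python3 look.py w3
```

```text
clock: 10.62
tool_pos: [0.6127, 0.1578, 0.2451]
orientation: [-180.0, -0.0, 175.9]
force: [0.8, -0.3, -0.7]
opening: 0.0487
gripper_force: 0.0
clock: 11.25
tool_pos: [0.5576, 0.2303, 0.332]
orientation: [179.9, 0.1, 175.9]
force: [0.5, 0.1, -0.0]
opening: 0.0873
gripper_force: 0.0
clock: 11.5
tool_pos: [0.5579, 0.2294, 0.3301]
orientation: [-180.0, -0.0, 175.9]
force: [-0.2, 0.2, -1.2]
opening: 0.0874
gripper_force: 0.0
11.5 [0.55789119 0.22939456 0.33012308] [-1.79986631e+02 -8.68180227e-03  1.75917804e+02] [ 4.08925999e+01  1.71592936e+01 -1.45349103e+01  3.90288293e-03
 -5.83213872e+01 -1.34976845e+02]
```

View pics/w3.png

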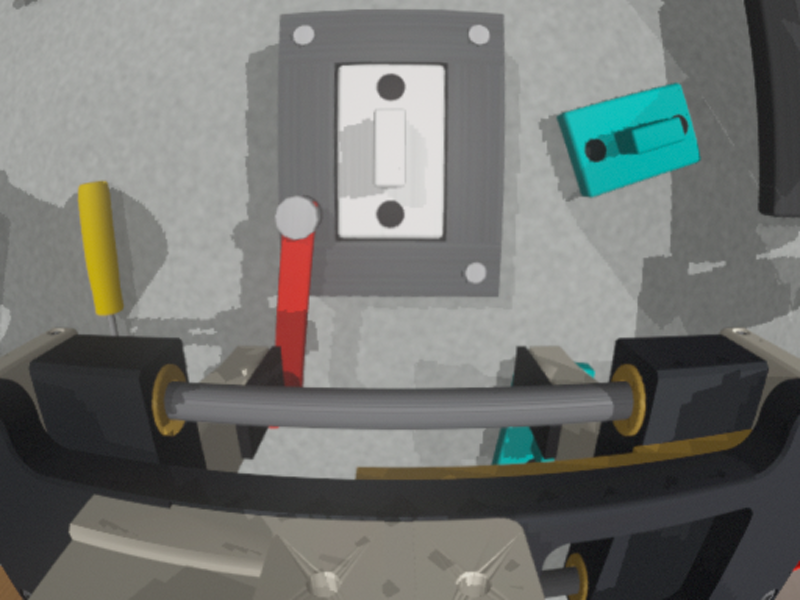

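The strap lies off the cavity from the pin (296,217) along the die's +x, and the casting is free with its rib top at (375..405, 109..187). I'll measure the strap angle and refine the casting's pose.

Run:
```python
from h import *
import pickle
e=np.load("est.npy");k=.64
K=lambda a:(np.array(a,float)+.5)*k-.5
s,T=pickle.load(open("w3.pkl","rb"))
D=(s,T,np.array([[-85,-65,45],[-85,65,45],[85,65,45],[-52,-32,45],[-52,32,45],[52,32,45],[52,-32,45],[36,-50,68]]),K([[280,14],[503,14],[498,296],[334,63],[448,63],[445,240],[336,240],[296,217]]))
d,r=fit(e[0],[D]);print("die",d,np.round(r,1))
C=(s,T,np.vstack([box(0,0,20,8,77),box(0,0,50,30,49)]),K([[403,187],[374,186],[375,109],[405,109],[443,238],[337,238],[338,65],[446,65]]))
c,r=fit(d,[C]);print("cast",c,np.round(r,1))
# strap: red centreline
im=s["color"].astype(int);red=(im[...,0]>110)&(im[...,1]<75)&(im[...,2]<75)
rows=np.arange(160,245,5);cen=np.array([[np.mean(np.nonzero(red[y,165:205])[0])+165,y] for y in rows if red[y,165:205].sum()>8])
f=lambda q:np.array([np.min(np.hypot(*(proj(s,w(d,[strap(q[0],a,60) for a in range(5,112)]),T)-m).T)) *1 for m in cen])
g=[(f([t]).sum(),t) for t in np.arange(1.3,1.9,.01)];print("strap",min(g),len(cen))
tp=T[:3,3];R=T[:3,:3]
for n,q in(("c3",c),("c2",e[2]),("d3",d)):
    P=np.array([q[0],q[1],.0725+.159]);print(n,np.round(R.T@(P-tp)/.025,3),"dyaw",q[2]+180-np.degrees(np.arctan2(R[1,0],R[0,0])))
np.save("est.npy",[d,e[1],c,e[3]])
```

```text
die [ 0.47309479  0.22977503 -4.30499561] [-0.   0.   0.3 -0.3  0.2  0.1  0.4 -0.4 -0.3 -0.5  0.4  0.5 -0.5  0.3
 -0.3  0.2]
cast [ 0.47345435  0.22988952 -4.68148237] [ 1.4  0.2 -0.5  0.7 -0.7 -0.6  0.8 -0.5 -0.3  0.8  0.2  0.1 -0.  -0.5
 -0.3 -0.1]
strap (np.float64(11.306181941971378), np.float64(1.6800000000000004)) 16
c3 [ 3.37  -0.22   3.945] dyaw -0.599285995237949
c2 [ 3.368 -0.21   3.945] dyaw -0.5454031439915639
d3 [ 3.384 -0.225  3.945] dyaw -0.22279923868879337
```

The strap measures about 1.68 rad. I'll nudge it against the stop with closed fingers to be sure.

```bash
(python3 -m handwheel '[[-1,-0.9,-0.2,0,0,0,0],[-1,-0.98,-0.25,0,0,0,0],[-1,0,0,0,0,0,0],[-1,0,0,0,0,0,0],[-1,0,0,0,0,0,0]]' && python3 -m handwheel '[[-1,0,0,0.85,0,0,0],[-1,0,0,0.85,0,0,0],[-1,0,0,0.85,0,0,0],[-1,0,0,0.85,0,0,0],[-1,0,0,0,0,0,0]]' &&  python3 -m handwheel '[[-1,0,-0.3,0,0,0,0],[-1,0,-0.3,0,0,0,0],[-1,0,-0.3,0,0,0,0]]' &&  python3 -m handwheel '[[-1,0,-0.15,0,0,0,0]]' )
```

```text
clock: 12.18
tool_pos: [0.6037, 0.2147, 0.3301]
orientation: [-180.0, -0.0, 175.9]
force: [-0.4, -0.8, 1.1]
opening: 0.0432
gripper_force: 0.0
clock: 12.8
tool_pos: [0.6031, 0.2147, 0.2438]
orientation: [-179.9, -0.1, 175.9]
force: [-0.1, -0.7, -0.1]
opening: 0.0006
gripper_force: 0.0
clock: 13.18
tool_pos: [0.6025, 0.1918, 0.246]
orientation: [180.0, 0.1, 175.9]
force: [-0.1, 0.1, -0.3]
opening: 0.0006
gripper_force: 0.0
clock: 13.3
tool_pos: [0.6021, 0.1879, 0.2457]
orientation: [180.0, 0.0, 175.8]
force: [-0.1, -0.1, -0.1]
opening: 0.0003
gripper_force: 0.0
```

```bash
(python3 -m handwheel '[[-1,0,-0.15,0,0,0,0]]' && python3 -m handwheel '[[-1,0,-0.12,0,0,0,0]]' &&  python3 -m handwheel '[[-1,0,-0.12,0,0,0,0]]' )
```

```text
clock: 13.42
tool_pos: [0.602, 0.1849, 0.2455]
orientation: [179.9, 0.0, 175.9]
force: [-2.6, 10.3, 0.0]
opening: 0.0008
gripper_force: 5.1
clock: 13.55
tool_pos: [0.6019, 0.184, 0.2455]
orientation: [179.7, 0.1, 175.9]
force: [-4.9, 19.7, -0.6]
opening: 0.0003
gripper_force: 9.5
clock: 13.68
tool_pos: [0.6017, 0.1831, 0.2456]
orientation: [179.5, 0.2, 175.9]
force: [-7.6, 31.4, -1.3]
opening: 0.0001
gripper_force: 14.7
```

It is against the stop. I'll back off, lift and go above the casting.

```bash
(python3 -m handwheel '[[-1,0,0.5,0,0,0,0],[-1,0,0.4,-0.8,0,0,0],[-1,0,0,-1,0,0,0],[1,0.7,0.2,-1,0,0,0],[1,1,0.25,-0.5,0,0,0]]' && python3 -m handwheel '[[1,1,0.2,0,0,0,0],[1,1,0.2,0,0,0,0],[1,1,0.2,0,0,0,0],[1,0.5,0,0,0,0,0],[1,0,0,0,0,0,0]]' &&  python3 -m handwheel '[[1,0,0,0,0,0,0]]' )
python3 - <<'E'
from plant import *
from h import *
c=np.load("est.npy")[2];o=get_obs();T=tool(o);R=T[:3,:3]
print(R.T@(np.array([c[0],c[1],.0725+.159])-T[:3,3])/.025,"dyaw",c[2]+180-o["orientation"][2],o["opening"])
E
```

```text
clock: 14.3
tool_pos: [0.5616, 0.2157, 0.3289]
orientation: [180.0, 0.1, 175.8]
force: [-0.4, 0.6, 0.2]
opening: 0.0151
gripper_force: 0.0
clock: 14.92
tool_pos: [0.4749, 0.2369, 0.328]
orientation: [180.0, 0.0, 175.9]
force: [-0.1, -0.1, -0.3]
opening: 0.0646
gripper_force: 0.0
clock: 15.05
tool_pos: [0.4758, 0.2369, 0.3278]
orientation: [180.0, 0.0, 175.9]
force: [-0.3, -0.2, 0.2]
opening: 0.0748
gripper_force: 0.0
[ 0.07527348 -0.28750491  3.85030717] dyaw -0.5634386880413729 0.07479492977583302
```

```bash
(python3 -m handwheel '[[0.3,0.08,-0.29,0,0,0,0.09],[0.3,0,0,0.9,0,0,0],[0.3,0,0,0.9,0,0,0],[0.3,0,0,0.9,0,0,0],[0.3,0,0,0.75,0,0,0]]' && python3 -m handwheel '[[0.3,0,0,0.4,0,0,0],[0.3,0,0,0,0,0,0]]' &&  python3 -m handwheel '[[-1,0,0,0,0,0,0],[-1,0,0,0,0,0,0],[-1,0,0,0,0,0,0],[-1,0,0,0,0,0,0],[-1,0,0,0,0,0,0]]' && python3 -m handwheel '[[-1,0,0,0,0,0,0],[-1,0,0,0,0,0,0]]' )
```

```text
clock: 15.68
tool_pos: [0.4729, 0.2291, 0.2404]
orientation: [-180.0, -0.0, 175.3]
force: [-0.3, 0.4, 0.7]
opening: 0.0575
gripper_force: 0.0
clock: 15.92
tool_pos: [0.4728, 0.2294, 0.2309]
orientation: [-179.9, -0.1, 175.3]
force: [-0.2, 0.7, 0.9]
opening: 0.0571
gripper_force: 0.0
clock: 16.55
tool_pos: [0.4728, 0.23, 0.2316]
orientation: [180.0, 0.0, 175.3]
force: [0.0, 0.8, 1.0]
opening: 0.0159
gripper_force: 30.0
clock: 16.8
tool_pos: [0.4729, 0.23, 0.2316]
orientation: [180.0, 0.0, 175.4]
force: [-0.8, 1.4, 2.5]
opening: 0.0159
gripper_force: 30.0
```

Gripped squarely on the 16 mm rib. Lifting.

```bash
(python3 -m handwheel '[[-1,0,0,-0.2,0,0,0],[-1,0,0,-0.3,0,0,0],[-1,0,0,-0.5,0,0,0]]' && python3 -m handwheel '[[-1,0,0,-0.9,0,0,0],[-1,0,0,-0.9,0,0,0],[-1,0,0,-0.9,0,0,0],[-1,0,0,-0.5,0,0,0],[-1,0,0,0,0,0,0]]' )
python3 - <<'E'
from plant import *
from h import *
e=np.load("est.npy");b=e[1];o=get_obs();T=tool(o);R=T[:3,:3]
P=w(b,[-34,54,30])[0];P[2]=o["tool_pos"][2]
print(P,R.T@(P-T[:3,3])/.025,"dyaw",b[2]-o["orientation"][2],o["opening"],o["gripper_force"],o["clock"])
E
```

```text
clock: 17.18
tool_pos: [0.4725, 0.2295, 0.2566]
orientation: [-179.9, -0.1, 175.3]
force: [0.1, -0.1, -3.8]
opening: 0.0156
gripper_force: 30.0
clock: 17.8
tool_pos: [0.4728, 0.2298, 0.3374]
orientation: [179.9, 0.1, 175.3]
force: [-0.6, -0.1, -3.8]
opening: 0.0156
gripper_force: 30.0
[ 0.51149739 -0.30816965  0.33735739] [ -3.29392323 -21.32215857  -0.02851704] dyaw -22.27903755454625 0.015590155559379138 29.99894678592682 17.8
```

```bash
(python3 -m handwheel '[[-1,-0.1,-0.7,0,0,0,0],[-1,-0.15,-1,0,0,0,0],[-1,-0.15,-1,0,0,0,0],[-1,-0.15,-1,0,0,0,0],[-1,-0.15,-1,0,0,0,0]]' && python3 -m handwheel '[[-1,-0.15,-1,0,0,0,0],[-1,-0.15,-1,0,0,0,0],[-1,-0.15,-1,0,0,0,0],[-1,-0.15,-1,0,0,0,0],[-1,-0.15,-1,0,0,0,0]]' && python3 -m handwheel '[[-1,-0.15,-1,0,0,0,0],[-1,-0.15,-1,0,0,0,0],[-1,-0.15,-1,0,0,0,0],[-1,-0.15,-1,0,0,0,0],[-1,-0.15,-1,0,0,0,0]]' && python3 -m handwheel '[[-1,-0.15,-1,0,0,0,0],[-1,-0.15,-1,0,0,0,0],[-1,-0.15,-1,0,0,0,0],[-1,-0.15,-1,0,0,0,0],[-1,-0.15,-1,0,0,0,0]]' && python3 -m handwheel '[[-1,-0.2,-1,0,0,0,0],[-1,-0.14,-0.62,0,0,0,0],[-1,0,0,0,0,0,0.8],[-1,0,0,0,0,0,1],[-1,0,0,0,0,0,1]]' && python3 -m handwheel '[[-1,0,0,0,0,0,0.91],[-1,0,0,0,0,0,0],[-1,0,0,0,0,0,0]]') |tail -6
python3 - <<'E'
from plant import *
from h import *
e=np.load("est.npy");b=e[1];o=get_obs();T=tool(o);R=T[:3,:3]
P=w(b,[-34,54,30])[0];P[2]=.2305+.03
print(P,R.T@(P-T[:3,3])/.025,"dyaw",b[2]-o["orientation"][2])
E
```

```text
clock: 21.3
tool_pos: [0.5112, -0.3081, 0.3361]
orientation: [-180.0, -0.0, 153.2]
force: [0.7, 0.2, -4.5]
opening: 0.0159
gripper_force: 30.0
[ 0.51149739 -0.30816965  0.2605    ] [-0.01237679  0.00379447  3.02212548] dyaw -0.13977023487805695
```

Lowering to about 30 mm above the slab, then a look before setting down.

```bash
(python3 -m handwheel '[[-1,0,0,0.6,0,0,0],[-1,0,0,0.8,0,0,0],[-1,0,0,0.8,0,0,0],[-1,0,0,0.7,0,0,0],[-1,0,0,0,0,0,0]]' ) |tail -6
python3 look.py w4
python3 - <<'E'
import cv2,pickle
s,T=pickle.load(open("w4.pkl","rb"))
cv2.imwrite("pics/w4c.png",cv2.resize(s["color"][20:260,100:420,::-1],None,fx=2.5,fy=2.5,interpolation=cv2.INTER_CUBIC))
E
```

```text
clock: 21.92
tool_pos: [0.5106, -0.3078, 0.2616]
orientation: [-180.0, -0.2, 153.1]
force: [-0.2, 0.5, -3.9]
opening: 0.0157
gripper_force: 30.0
21.925 [ 0.51058795 -0.30784738  0.2615609 ] [-179.9616628    -0.23827068  153.09844464] [-1.23294261e+01  2.06492195e+01 -1.97031920e+01 -2.98704029e-02
 -4.98878438e+01 -1.04552757e+02]
```

View pics/w4c.png

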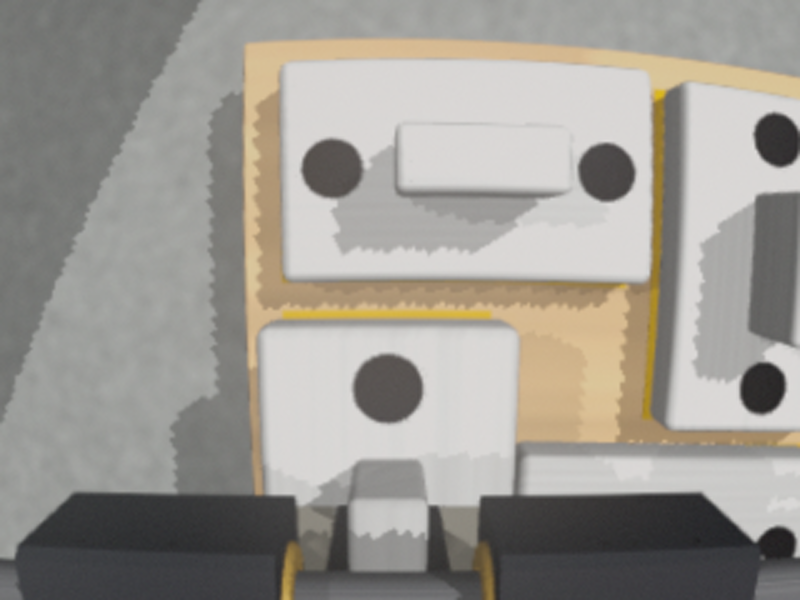

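Crop w4c shows the held casting's front top edge at (260..518, 322), centred over the yellow edge at (283..492, 311). The neighbours are in place. I'll compute the relative offset from this one view.

Run:
```python
from h import *
import pickle
e=np.load("est.npy")
s,T=pickle.load(open("w4.pkl","rb"))
K=lambda a:(np.array(a,float)+.5)/2.5-.5+[100,20]
A=(s,T,np.array([[95,95,30],[16,84,30],[16,24,30]]),K([[246,43],[283,311],[492,311]]))
B=(s,T,np.array([[84,84,48],[84,-16,48],[24,-16,48],[24,84,48]]),K([[281,60],[653,70],[651,282],[283,279]]))
for n,q in(("slab",[A]),("stk",[B]),("both",[A,B])):
    b,r=fit(e[1],q);print(n,np.round(b,4),"place",w(b,[-34,54,30])[0],np.round(r,1))
    zt=(T[2,3]-.2006+.018)*1000
    # casting front edge (slab +x end), side edge pts
    C=(s,T,np.array([[50,30,zt],[50,-30,zt],[22,30,zt],[22,-30,zt]]),K([[259,321],[519,321],[262,470],[519,470]]))
    c,rc=fit([.5115,-.308,153],[C]);rel=c-np.r_[w(b,[-34,54,30])[0,:2],b[2]]
    R=T[:3,:3];print(" cast",np.round(c,4),np.round(rc,1),"move needed tool units",np.round(R[:2,:2].T@(-rel[:2])/.025,3),"dyaw",-rel[2])
```

```text
slab [  0.5062  -0.2463 152.8835] place [ 0.51186271 -0.30981504  0.03      ] [-0.2 -0.1  0.3 -0.1 -0.1  0.2]
 cast [  0.5114  -0.3083 153.7854] [-1.6  4.3  1.7  3.1 -0.3 -7.4  0.2 -8.5] move needed tool units [-0.044 -0.047] dyaw -0.9019385275530851
stk [  0.505   -0.243  153.4598] place [ 0.51127195 -0.30645735  0.03      ] [-0.7 -1.2  0.7 -0.9  0.9  1.  -0.6  0.9]
 cast [  0.5114  -0.3083 153.7854] [-1.6  4.3  1.7  3.1 -0.3 -7.4  0.2 -8.5] move needed tool units [0.038 0.062] dyaw -0.3256181050323903
both [  0.5054  -0.2439 153.5767] place [ 0.51183723 -0.30738072  0.03      ] [ 0.6 -1.   2.4 -1.2  2.1 -1.8 -2.   0.3 -0.4  0.1 -0.1  2.1 -1.6  2.4]
 cast [  0.5114  -0.3083 153.7854] [-1.6  4.3  1.7  3.1 -0.3 -7.4  0.2 -8.5] move needed tool units [0.001 0.039] dyaw -0.2086949702872971
```

Parallax limits the accuracy at this height. I'll lower to about 3 mm above the slab and compare edges at equal height.

```bash
(python3 -m handwheel '[[-1,0,0,0.4,0,0,0],[-1,0,0,0.4,0,0,0],[-1,0,0,0.4,0,0,0],[-1,0,0,0,0,0,0],[-1,0,0,0,0,0,0]]' ) |tail -6
python3 look.py w5
python3 - <<'E'
import cv2,pickle
s,T=pickle.load(open("w5.pkl","rb"))
cv2.imwrite("pics/w5c.png",cv2.resize(s["color"][50:230,150:390,::-1],None,fx=3.3,fy=3.3,interpolation=cv2.INTER_CUBIC))
E
```

```text
clock: 22.6
tool_pos: [0.5116, -0.3082, 0.234]
orientation: [-180.0, 0.0, 153.1]
force: [-0.2, -0.0, -3.4]
opening: 0.0154
gripper_force: 30.0
22.6 [ 0.51159109 -0.30817049  0.23397753] [-1.79991682e+02  4.74934940e-03  1.53091140e+02] [-1.23283577e+01  2.25421492e+01 -2.12015872e+01  1.27988270e-02
 -4.62537620e+01 -1.04589353e+02]
```

View pics/w5c.png

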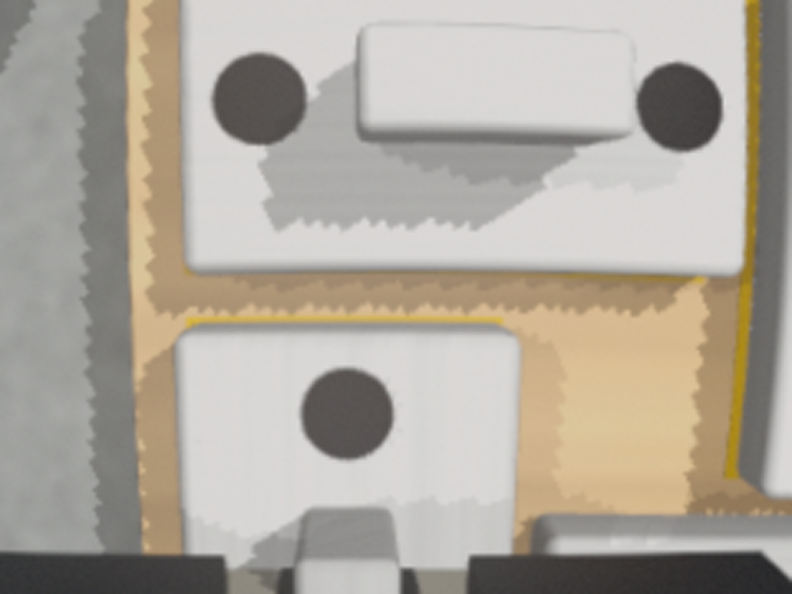

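Both edges show. The yellow front strip spans (187..503, 318) and the casting front (177..520, 325), so the casting sits about 0.8 mm short along +x and 0.6 mm to the right of the place. I'll correct that and set it down slowly, watching the force.

```bash
(python3 -m handwheel '[[-1,0.03,-0.02,0.04,0,0,0],[-1,0,0,0.04,0,0,0],[-1,0,0,0.03,0,0,0],[-1,0,0,0,0,0,0]]' && python3 -m handwheel '[[-1,0,0,0.02,0,0,0],[-1,0,0,0,0,0,0]]')
```

```text
clock: 23.15
tool_pos: [0.5105, -0.3082, 0.2311]
orientation: [-180.0, -0.0, 153.1]
force: [0.4, 0.4, -3.8]
opening: 0.0158
gripper_force: 30.0
clock: 23.4
tool_pos: [0.5106, -0.3082, 0.2307]
orientation: [180.0, 0.0, 153.1]
force: [-0.0, 0.1, -4.2]
opening: 0.0154
gripper_force: 30.0
```

```bash
(python3 -m handwheel '[[-1,0,0,0.02,0,0,0],[-1,0,0,0,0,0,0]]' && python3 -m handwheel '[[-1,0,0,0.02,0,0,0],[-1,0,0,0,0,0,0]]')
```

```text
clock: 23.65
tool_pos: [0.5105, -0.3082, 0.2306]
orientation: [-180.0, 0.0, 153.1]
force: [-2.6, 2.7, 1.9]
opening: 0.0157
gripper_force: 30.0
clock: 23.9
tool_pos: [0.5105, -0.3082, 0.2306]
orientation: [-180.0, 0.0, 153.1]
force: [-3.2, 3.5, 7.5]
opening: 0.0158
gripper_force: 30.0
```

It is seated, with about 11 N of contact force. Releasing and lifting off.

```bash
(python3 -m handwheel '[[0,0,0,0,0,0,0],[0,0,0,0,0,0,0],[0,0,0,0,0,0,0],[0,0,0,0,0,0,0]]' && python3 -m handwheel '[[0,0,0,-0.3,0,0,0],[0,0,0,-0.7,0,0,0],[0,0,0,-1,0,0,0],[0,0,0,-1,0,0,0],[0,-0.6,0.2,-1,0,0,0]]' && python3 -m handwheel '[[0,-1,0,0,0,0,0],[0,-1,0,0,0,0,0],[0,-1,0,0,0,0,0],[0,-0.2,0,0,0,0,0],[0,0,0,0,0,0,0]]')
python3 look.py w6
python3 - <<'E'
import cv2,pickle
s,T=pickle.load(open("w6.pkl","rb"))
a=cv2.resize(s["color"][:250,:,::-1],None,fx=1.56,fy=1.56,interpolation=cv2.INTER_CUBIC)[:,:800]
cv2.imwrite("pics/w6c.png",cv2.resize(s["color"][40:250,120:400,::-1],None,fx=2.85,fy=2.85,interpolation=cv2.INTER_CUBIC))
E
```

```text
clock: 24.4
tool_pos: [0.5106, -0.3083, 0.2296]
orientation: [-180.0, -0.0, 153.1]
force: [0.1, -0.4, -0.6]
opening: 0.0429
gripper_force: 0.0
clock: 25.02
tool_pos: [0.5256, -0.3105, 0.3313]
orientation: [180.0, 0.0, 153.1]
force: [-0.5, -0.8, 0.4]
opening: 0.0436
gripper_force: 0.0
clock: 25.65
tool_pos: [0.5972, -0.3467, 0.3295]
orientation: [180.0, -0.0, 153.1]
force: [0.5, -0.5, -0.1]
opening: 0.0438
gripper_force: 0.0
25.65 [ 0.5972487  -0.3466632   0.32949295] [ 1.79999468e+02 -3.36430113e-02  1.53071847e+02] [-1.40091846e+01  2.48590192e+01 -2.79870963e+00 -9.07458134e-03
 -6.23749439e+01 -1.02914759e+02]
```

View pics/w6c.png

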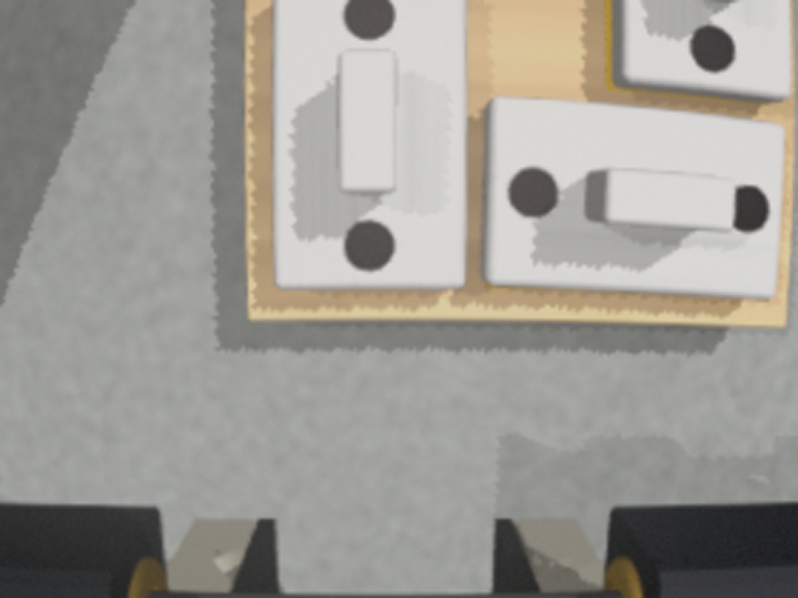

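The casting lies flat and square in its place at (370,140), with no yellow left showing at the edges in view. The gap to its neighbour is about 6-7 mm, and the strap is against its stop. Handing in.

```bash
python3 -c "
from plant import *
print(close_job())"
```

```text
the job is handed in; nothing more can be done
None
```

The job is handed in at about 26 s: strap swung to its stop, casting lifted out and set down in the empty place to within about 1–2 mm by wrist camera; the last close-up did not show its far end or the whole layer.

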